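# Load the proof plate into the tester's clamp and lock its pressure

## Robot

A 6-joint arm with a two-finger parallel gripper is mounted at the origin on the work surface. World frame = base frame: x ahead of the robot, y to its left, z up, the work surface at z = 0. Lengths are in mm, angles in rad, forces in N, time in s.
With the tool pointing down it reaches from about 250 to 800 mm from the base axis. Payload 8.5 kg.
Tool frame: the origin (TCP) lies at the very end of the fingers, on their centre line; the grasp point (between the pads) lies 19 mm behind it (env.pinch_z is the distance from the TCP to the grasp point, in mm); z points along the fingers, y is the line along which they close (so a half turn about z gives the same grasp; the last joint's range is limited). The gripper opens to 85 mm and grips with 20 to 120 N. Pads are 22 mm wide; open, the fingers measure 114 mm over their backs; the gripper's body (76 mm by 85 mm) begins 54 mm behind the grasp point. The pads swing forward as they close: fully open they stand 13 mm farther back than shut.
Start: joints at [1.183, 0.238, -0.013, 1.319, 0, 1.571], TCP at [198.512, 485.975, 231.276] pointing down, gripper open.
Joint ranges: [-2.66, 2.66], [-1.03, 1.9], [-1.14, 1.46], [-1.82, 2.27], [-1.45, 1.34], [-3.14, 3.14]. Speed limits (rad/s): [2.22, 2.22, 2.79, 3.14, 3.14, 3.14].

## Interface

Orientations are given as a unit quaternion [w, x, y, z].
In Python, from cell import sense, imaging, env, finder gives the robot as it stands.
- The arm moves only by the shell command python3 -m inch 'ROWS' [OPENING] [FORCE]. ROWS is JSON, a list that holds one entry, the list of rows, each a list of 6 numbers: the shift along the tool's x, y, z in units of 15 cm (1.0 is 15 cm), then the turn, a rotation vector about the tool's x, y, z in units of pi/2 rad (1.0 is pi/2 rad). In form: [[[tx, ty, tz, wx, wy, wz], ...]]. A call has 1 to 12 rows; each row is the pose to reach, as a shift and turn from the pose commanded when the call began, along the tool's axes at that moment; what a row does not reach only later rows make up. A row lasts 1/8 s, in which the tool goes at most 62.5 mm and 10.7 degrees, less where a joint would pass 70% of its speed; a pose out of reach is approached as far as the arm can. A call with a number of a shift or a turn outside -1 to 1 is refused whole. A call with a gripper value outside its range is refused whole. OPENING is the opening, from -1 (shut) to 1 (fully open), set as the call begins (- or left out, the last holds). The fingers move at their own pace and stop on an object; FORCE is the grip in N (left out, the last holds). Time passes only in rows, so rows that repeat a pose let the fingers close. It gives the time, the measured TCP pose, the force, the opening and the grip force at its end, in the units of the state.
- sense(): the state, without advancing time (a new reading comes with each control period).
- imaging.camera(name): name is "side" or "top"; returns a dict with "color" (400x640x3 uint8, red, green, blue), "mtx" (3x3 intrinsics, pixels), "extrinsics" (4x4, takes a point from camera to world coordinates). Camera axes: x right, y up, looking along -z (the intrinsics and any distortion apply to the point x, -y, -z); pixel columns grow to the right and rows downward; lengths in mm; the calibration is good to about 2 mm. A picture is of the moment at which its call begins. There is no depth.
- env.finish_job(): hands the job in; it is judged then, once.
Trained networks look in a picture, given as the dict that the camera call returned (one of the last four; its "shot" number tells which), for a name from the list of things; names that differ only in an ending like _2 or _b are one class to them, and where a whole thing is asked for, a point or a joint stands for the part that bears it (a point fixed in the world has none). Each returns a list of dicts, best first, with "score" (0 to 1); they miss things now and then, are a little off and sometimes report something else, mostly with a low value. They report only what shows in the picture. A call takes as long as a camera call. They do not tell look-alikes from the thing itself.
- finder.look_for(picture, label): "pixel" ([column, row] in pixels, amid what is visible of it).
The state is a dict: "time_s": time; "joint_positions": joint angles; "qvel": joint speeds; "effort": joint torques, N m; "tcp_pos": TCP position; "tool_rot": TCP orientation; "force": force on the tool from outside, world axes, zero at the start; "ft_torque": the same for the moment, N m; "gripper_width": finger opening in mm; "finger_force": force on a finger pad.
Only numpy, scipy, OpenCV 4.12 (cv2) and the standard library are available. Lean on these libraries where they do the work, as an engineer would, in place of code of your own. Each camera call takes 0.05 s, during which the arm holds its last target. There are 200 camera calls.

## Task

Take the proof plate out of its blue holder and slide it, plain end first, fully home into the slot of the clamp unit so that only its red end sticks out. Then turn the black regulator handle until its white pointer stands on the red mark, and then push the yellow lock all the way in over the pointer. Leave the weight, the oil bottle and the spacer ring where they are.

Things in the scene. Friction and masses are not known exactly. Their poses are not given: they have to be found in the camera images.
- plate: proof plate, aluminium slab 140 x 60 x 10 mm, 0.2 kg; origin: centre of the underside, x along its length to the plain end, z up. The last 40 mm at the -x end (tail) are red. At the start its tail is 42 mm deep under the holder roof; only the 98 mm that must go into the slot can be grasped, so it must be put down (e.g. nose in the slot) and taken again by the red end
- plate_lead (a point): middle of the plate's plain end face, 70 mm along +x from the plate's centre, 5 mm above its underside
- plate_tail (a point): middle of the plate's red end face, 70 mm along -x from the plate's centre, 5 mm above its underside
- holder: blue holder, fixed; origin: on the bench under the middle of the pocket mouth, x straight out of the pocket, z up. Pocket 46 deep, 65 wide, 14 high inside, floor 14 above the bench; outside 84 wide, 34 mm high. A tongue 40 wide, top at 14, reaches 60 mm out under the plate, which overhangs it 10 mm each side. Draw the plate out level (+x, 45 mm or more) before lifting
- clamp_unit: clamp unit, fixed; origin: on the bench under the middle of the slot mouth, x into the slot, y left, z up. Slot floor 20 mm above the bench, 63 wide, 12 high, 98 deep to a stop, first 12 mm flared; block 91 wide, 44 high, a cylinder on it at x 59 to 101, 84 high. Feed ledge 44 wide, level with the slot floor, reaches 120 mm out of the mouth. Regulator block x -37 to 47, y -228 to -78, 30 high
- slot_mouth (a point): middle of the floor of the slot's mouth, 20 mm above the bench, in the clamp unit; axes as the clamp unit's
- regulator (a joint): angle of the black regulator handle (rad), growing clockwise seen from above: at 0 its white pointer looks along the clamp unit +x, at 1.571 along the unit -y, exactly at the red mark (12 x 16 mm patch on the block, on the side of the yellow lock); range 0 to 2.6, stays where it is left
- regulator_grip (a point): on the handle axis (clamp unit x 5, y -135 mm), 64 mm above the bench, 10 mm below the handle top; the handle is a bar 50 mm long and 14 mm thick, its foot 68 mm long with a white tip at the pointer end, a white line on top of the pointer half; the point turns with the handle, x along the pointer
- lock (a joint): travel of the yellow fork lock (m): 0 open, 0.032 fully in over the pointer; slides along the clamp unit's +y and stays where it is left
- lock_tab (a point): middle of the top of the lock's upright tab, 76 mm above the bench; the tab is 44 mm wide along the unit's x, 10 mm thick along y, standing 38 mm above the fork (fork top 40 mm above the bench); push it towards the unit's +y. With the lock open the tab's centre is 89 mm from the handle's axis
- weight: brass calibration weight with a knob, 60 mm wide, 80 mm tall; origin under its centre; bystander
- oil: white oil bottle, 56 mm wide, 130 mm tall; origin under its centre; bystander
- spacer: steel spacer ring, 80 mm wide, 22 mm high; origin under its centre; bystander
Not all that is in view belongs to the job. What is meant by the plate is not green or pink, and is the larger of those in its own colour.

How it is judged:
By the outcome, as a careful person would: the job done as asked, in the order asked, and still so for the second after the job is handed in, with the robot touching nothing.
It also fails if it takes over 64 s, if anything falls off the work surface, if the arm or the gripper's body presses on something with over 40 N, if the wrist force passes 120 N, or if a joint passes its speed limit or range.

## Working session

There is one attempt and no reset: what is moved stays moved. The work goes in short steps, Python scripts to look and compute and a shell command to move; the robot and the scene stay as the last step left them, time stands still between calls to the robot, and variables do not carry over. Pictures are saved under pics/ and viewed, at most 10 in all, crops included, and the job is handed in when it is done.

```bash
ls; mkdir -p pics; python3 - <<'E'
from cell import sense, imaging, env, finder
import cv2, numpy as np
np.set_printoptions(precision=4,suppress=True)
for n in ("side","top"):
    p=imaging.camera(n); cv2.imwrite(f"pics/{n}0.png",p["color"][:,:,::-1])
    print(n,p["mtx"],p["extrinsics"],[k for k in p])
    for l in "plate holder clamp_unit regulator_grip lock_tab plate_tail plate_lead weight oil spacer slot_mouth".split():
        r=finder.look_for(p,l); print(l,[(np.round(d["pixel"]).tolist(),round(d["score"],2)) for d in r[:4]])
    np.savez(f"pics/{n}0.npz",c=p["color"],K=p["mtx"],E=p["extrinsics"])
print(sense(),env.pinch_z)
E
```

```text
pics
side [[468.0469   0.     320.0776]
 [  0.     468.0469 203.8817]
 [  0.       0.       1.    ]] [[   0.7245    0.5343   -0.4355   14.0401]
 [  -0.689     0.5437   -0.4792 -439.0979]
 [  -0.0193    0.6472    0.7621  899.8511]
 [   0.        0.        0.        1.    ]] ['color', 'mtx', 'extrinsics', 'shot']
plate [([324.0, 177.0], 0.97), ([239.0, 136.0], 0.81), ([217.0, 223.0], 0.63), ([264.0, 187.0], 0.6)]
holder [([240.0, 169.0], 0.64), ([385.0, 240.0], 0.63)]
clamp_unit [([388.0, 239.0], 0.86)]
regulator_grip [([409.0, 244.0], 0.75)]
lock_tab [([440.0, 257.0], 0.58)]
plate_tail [([324.0, 177.0], 0.93), ([219.0, 225.0], 0.84), ([240.0, 135.0], 0.77), ([261.0, 185.0], 0.66)]
plate_lead [([324.0, 173.0], 0.95), ([260.0, 189.0], 0.87), ([220.0, 223.0], 0.81), ([238.0, 136.0], 0.67)]
weight [([438.0, 372.0], 0.92), ([387.0, 241.0], 0.33)]
oil [([318.0, 123.0], 0.58)]
spacer [([383.0, 335.0], 0.91), ([412.0, 243.0], 0.19)]
slot_mouth [([384.0, 242.0], 0.86)]
top [[398.3321   0.     321.3976]
 [  0.     398.3321 195.5615]
 [  0.       0.       1.    ]] [[  -0.0234    0.9857   -0.1668
[... 665 characters left out ...]
eight [([475.0, 239.0], 0.63)]
oil [([230.0, 131.0], 0.86)]
spacer [([438.0, 260.0], 0.72), ([245.0, 224.0], 0.56)]
slot_mouth [([354.0, 175.0], 0.69), ([391.0, 176.0], 0.55)]
{'time_s': 1.2, 'joint_positions': array([ 1.183 ,  0.2382, -0.0135,  1.3192, -0.    ,  1.5708]), 'qvel': array([ 0.0001, -0.0012,  0.0012, -0.0005, -0.0005, -0.001 ]), 'effort': array([ -0.0006, -53.8592,  34.669 ,   0.0031,  -0.0001,  -0.    ]), 'tcp_pos': array([198.508 , 485.9505, 231.2553]), 'tool_rot': array([-0.    ,  0.1927,  0.9813, -0.0001]), 'force': array([ 0.2032, -0.1315, -0.1456]), 'ft_torque': array([-0.0148, -0.0353, -0.0323]), 'finger_force': 0.0, 'gripper_width': 85.34377098965878} 18.700000000000003
```

```bash
python3 - <<'E'
import cv2
a=cv2.imread("pics/top0.png")[90:310,150:510]; cv2.imwrite("pics/t1.png",cv2.resize(a,None,fx=2.2,fy=2.2,interpolation=cv2.INTER_CUBIC))
a=cv2.imread("pics/side0.png")[80:400,180:500]; cv2.imwrite("pics/s1.png",cv2.resize(a,None,fx=1.85,fy=1.85,interpolation=cv2.INTER_CUBIC))
E
```

```text
(no output)
```

View pics/t1.png

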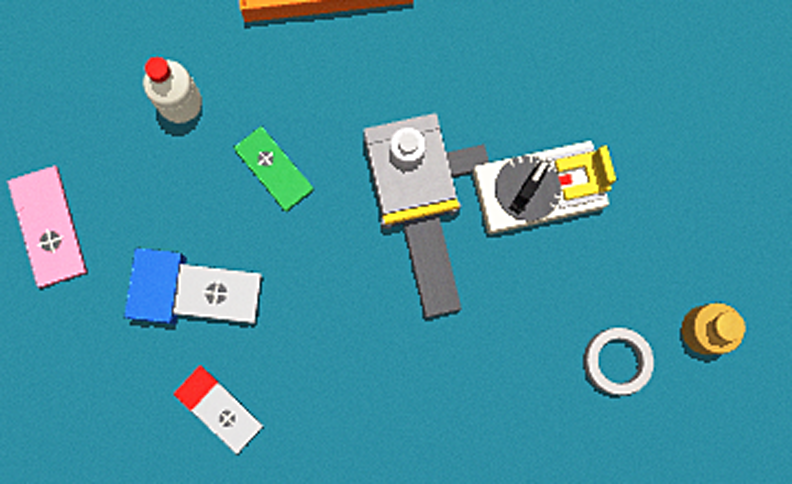

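View pics/s1.png

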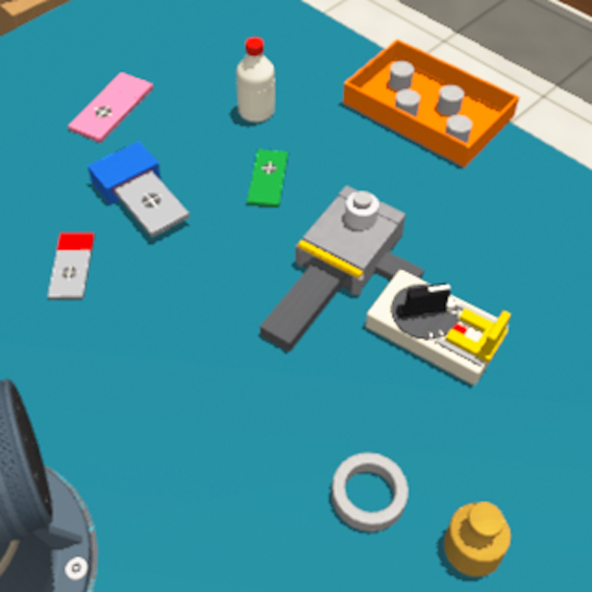

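```bash
cat > h.py <<'E'
import numpy as np, cv2
from scipy.optimize import least_squares
np.set_printoptions(precision=3,suppress=True)
def cam(n,k=0):
    d=np.load(f"pics/{n}{k}.npz"); return d["c"],d["K"],d["E"]
def proj(P,K,E):
    P=np.atleast_2d(P); q=(P-E[:3,3])@E[:3,:3]
    return np.c_[K[0,2]+K[0,0]*q[:,0]/-q[:,2], K[1,2]-K[1,1]*q[:,1]/-q[:,2]]
def back(uv,z,K,E):
    uv=np.atleast_2d(uv); d=np.c_[(uv[:,0]-K[0,2])/K[0,0],-(uv[:,1]-K[1,2])/K[1,1],-np.ones(len(uv))]@E[:3,:3].T
    return E[:3,3]+d*((z-E[2,3])/d[:,2])[:,None]
def tri(a,b,ca,cb):
    f=lambda X:np.r_[proj(X,*ca)[0]-a,proj(X,*cb)[0]-b]
    r=least_squares(f,[400,0,20]); return r.x,np.abs(r.fun).max()
E
python3 - <<'E'
from h import *
S=8
for n,boxes in (("top",dict(plate=(225,205,275,242),mouth=(315,175,362,240),unit=(310,135,365,195))),("side",dict(plate=(238,165,285,210),ledge=(318,215,380,272)))):
    c,K,E=cam(n)
    hsv=cv2.cvtColor(c,cv2.COLOR_RGB2HSV)
    print(n)
    for k,b in boxes.items():
        print(k); x0,y0,x1,y1=b
        if k=="plate":
            g=c[(y0+y1)//2,x0:x1:3]; print(g.tolist())
    M={}
    M["plate"]=(hsv[...,1]<60)&(hsv[...,2]>(150))
    M["yellow"]=(hsv[...,0]>22)&(hsv[...,0]<34)&(hsv[...,1]>150)
    M["red"]=((hsv[...,0]<6)|(hsv[...,0]>174))&(hsv[...,1]>150)
    M["blue"]=(hsv[...,0]>104)&(hsv[...,0]<125)&(hsv[...,1]>150)
    M["grey"]=(hsv[...,1]<60)&(hsv[...,2]<150)
    for k,m in M.items():
        cs,_=cv2.findContours(m.astype(np.uint8),cv2.RETR_EXTERNAL,cv2.CHAIN_APPROX_NONE)
        for q in cs:
            if cv2.contourArea(q)>12:
                a=cv2.approxPolyDP(cv2.convexHull(q),2,True)[:,0]
                print(k,cv2.contourArea(q),a.tolist())
E
```

```text
top
plate
[[58, 134, 246], [55, 137, 255], [244, 243, 239], [230, 229, 228], [232, 229, 228], [229, 229, 229], [188, 185, 180], [189, 185, 174], [255, 255, 255], [255, 255, 255], [232, 230, 231], [232, 232, 229], [232, 230, 230], [232, 232, 230], [95, 84, 85], [47, 147, 169], [44, 142, 164]]
mouth
unit
plate 35.5 [[197, 366], [192, 373], [187, 372], [194, 364]]
plate 53.0 [[381, 361], [383, 367], [376, 368], [376, 362]]
plate 58.0 [[322, 357], [321, 368], [318, 371], [314, 370], [313, 365]]
plate 17.5 [[348, 344], [368, 349]]
plate 4927.5 [[577, 329], [601, 386], [568, 399], [519, 399], [500, 359], [503, 355], [567, 324]]
plate 465.5 [[268, 284], [256, 295], [237, 276], [249, 264]]
plate 667.5 [[434, 239], [444, 246], [446, 258], [439, 267], [428, 268], [419, 261], [417, 251], [423, 241]]
plate 81.0 [[56, 231], [48, 329], [45, 333], [53, 236]]
plate 771.0 [[232, 210], [267, 214], [265, 236], [230, 232]]
plate 13.5 [[178, 197], [174, 204], [167, 201], [171, 194]]
plate 129.0 [[426, 181], [395, 189], [405, 177], [425, 178]]
plate 30.0 [[414, 166], [416, 172], [405, 175], [407, 168]]
pl
[... 6570 characters left out ...]
grey 117.5 [[384, 195], [376, 204], [369, 204], [365, 200], [367, 193]]
grey 535.0 [[107, 188], [106, 245], [84, 251], [88, 221], [101, 189]]
grey 28.0 [[281, 197], [262, 207], [242, 183]]
grey 22.5 [[432, 155], [422, 149], [433, 151]]
grey 22.5 [[394, 135], [405, 136], [404, 141]]
grey 62.5 [[428, 134], [425, 141], [417, 138], [418, 132]]
grey 58.0 [[391, 120], [401, 121], [401, 126], [393, 127]]
grey 22.0 [[0, 17], [4, 24], [0, 27]]
grey 13576.5 [[304, 31], [338, 14], [638, 159], [639, 213]]
grey 122.0 [[107, 7], [115, 19], [115, 38], [111, 36], [102, 11]]
grey 540.0 [[136, 0], [146, 0], [162, 51], [159, 57], [153, 54]]
grey 5130.5 [[0, 0], [75, 0], [90, 71], [99, 136], [91, 137], [0, 10]]
```

```bash
python3 - <<'E'
import cv2,numpy as np
t=cv2.imread("pics/top0.png");s=cv2.imread("pics/side0.png")
f=lambda a,x,y,w,h,k:cv2.resize(a[y:y+h,x:x+w],None,fx=k,fy=k,interpolation=cv2.INTER_LINEAR)
cv2.imwrite("pics/z1.png",f(t,310,135,125,105,6)[:600,:750])
cv2.imwrite("pics/z2.png",f(s,315,175,145,115,5))
E
```

```text
(no output)
```

View pics/z1.png

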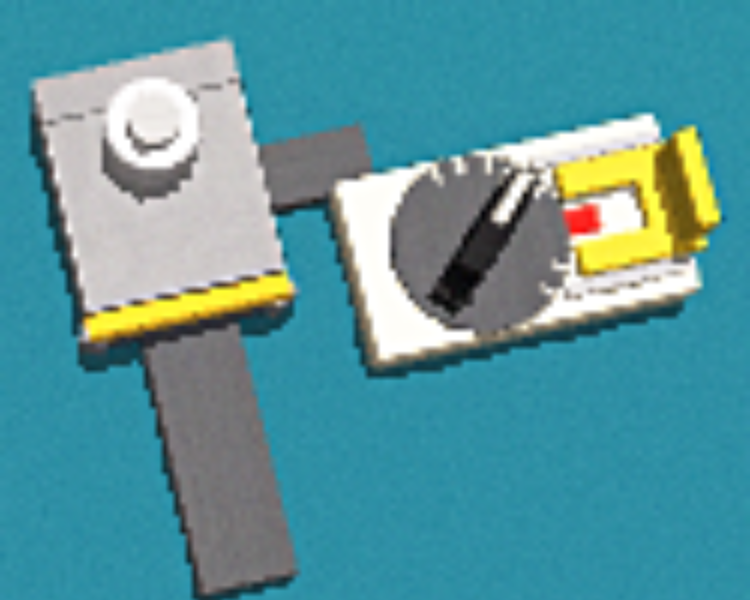

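View pics/z2.png

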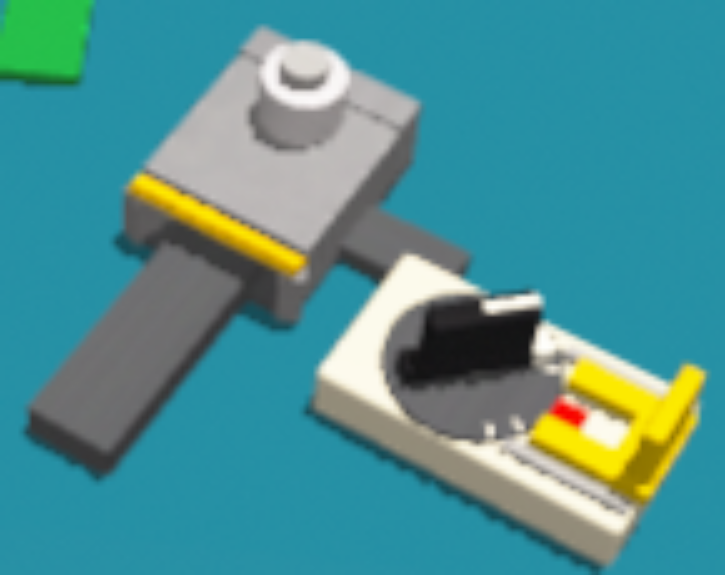

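```bash
cat > fit.py <<'E'
from h import *
T=cam("top")[1:];Sd=cam("side")[1:]
zt=lambda x,y:(310+(x+.5)/6-.5,135+(y+.5)/6-.5)
zs=lambda x,y:(315+(x+.5)/5-.5,175+(y+.5)/5-.5)
def fit(obs,x0,free_z):
    # obs: (cam,(u,v),(x,y,z))
    def w(p):
        c,s=np.cos(p[2]),np.sin(p[2]); z=p[3] if free_z else 0
        return [ (np.array([p[0]+c*o[2][0]-s*o[2][1],p[1]+s*o[2][0]+c*o[2][1],o[2][2]+z])) for o in obs]
    f=lambda p:np.concatenate([proj(P,*o[0])[0]-o[1] for P,o in zip(w(p),obs)])
    r=least_squares(f,x0+([0] if free_z else []),x_scale=[10,10,.1]+([10] if free_z else [])); return r.x,r.fun.reshape(-1,2)
U=[(T,zt(200,597),(-120,22,20)),(T,zt(297,573),(-120,-22,20)),
 (T,zt(377,362),(-37,-78,30)),(T,zt(333,183),(47,-78,30)),(T,zt(655,115),(47,-228,30)),(T,zt(700,285),(-37,-228,30)),
 (Sd,zs(30,418),(-120,22,20)),(Sd,zs(103,452),(-120,-22,20)),(Sd,zs(405,253),(47,-78,30)),(Sd,zs(315,378),(-37,-78,30)),(Sd,zs(612,547),(-37,-228,30))]
P=[(T,(267.5,213.5),(98,30,24)),(T,(265.5,236.5),(98,-30,24)),(T,(235,207),(0,42,34)),(T,(229.5,237.5),(0,-42,34)),
 (Sd,(281.5,195.2),(98,30,24)),(Sd,(261,205.7),(98,-30,24)),(Sd,(264.5,167),(0,42,34))]
if __name__=="__main__":
  for nm,O,x0 in(("unit",U,[400,0,.3]),("holder",P,[350,250,-1.6])):
    for z in (0,1):
        p,e=fit(O,x0,z); print(nm,p); print(e)
E
python3 fit.py
```

```text
unit [532.064   4.305   0.197]
[[ 0.181  0.528]
 [ 0.155  0.899]
 [ 0.308  0.801]
 [ 0.191  0.716]
 [ 0.077  0.405]
 [ 0.658  1.654]
 [-0.659 -2.019]
 [ 0.969  0.536]
 [ 0.255 -0.426]
 [-0.101 -0.984]
 [ 1.585 -1.895]]
unit [534.078   4.875   0.195  -5.699]
[[-0.279 -0.071]
 [-0.387  0.352]
 [-0.238  0.479]
 [-0.251  0.549]
 [-0.626  0.402]
 [-0.155  1.502]
 [-0.211 -1.335]
 [ 1.315  1.208]
 [ 0.379  0.508]
 [ 0.06  -0.17 ]
 [ 1.363 -1.116]]
holder [449.264 299.03   -1.692]
[[ 1.356  1.145]
 [ 0.625  0.704]
 [-2.99  -0.955]
 [-1.854  0.35 ]
 [ 1.017 -0.001]
 [ 1.145  0.698]
 [ 0.698  1.174]]
holder [448.585 297.729  -1.695   3.619]
[[ 1.701  1.325]
 [ 0.903  0.96 ]
 [-2.748 -0.9  ]
 [-1.709  0.51 ]
 [ 0.964 -0.472]
 [ 0.988  0.215]
 [ 0.684  0.6  ]]
```

```bash
python3 - <<'E'
from fit import *
U[5]=(T,zt(700,293),(-37,-228,30));U[6]=(Sd,zs(29,411),(-120,22,20));U.pop()
for z in(0,1): print(fit(U,[530,4,.2],z))
# plate edges by line fit to mask boundaries
for n,C,box in(("top",T,(229,207,271,240)),("side",Sd,(238,168,285,210))):
    c=cam(n)[0]; hsv=cv2.cvtColor(c,cv2.COLOR_RGB2HSV)
    th=(190 if n=="top" else 170)
    m=((hsv[...,1]<70)&(hsv[...,2]>120)).astype(np.uint8)
    k=np.zeros_like(m);x0,y0,x1,y1=box;k[y0:y1,x0:x1]=m[y0:y1,x0:x1]
    cs,_=cv2.findContours(k,cv2.RETR_EXTERNAL,cv2.CHAIN_APPROX_NONE)
    q=max(cs,key=cv2.contourArea)[:,0].astype(float)
    W=back(q,24,*C)[:,:2].astype(np.float32)
    r=cv2.minAreaRect(W); print(n,r); print(cv2.boxPoints(r))
Q=[o for o in P if o[2][0]==98]
print(fit(Q,[449,299,-1.69],0),fit(Q,[449,299,-1.69],1))
# handle
a=back(zt(525,180),74,*T)[0]; b=back(zs(542,300),74,*Sd)[0]; print("ptr top",a,b,tri(np.array(zt(525,180)),np.array(zs(542,300)),T,Sd))
E
```

```text
(array([532.594,   4.622,   0.198]), array([[ 0.084,  0.329],
       [ 0.055,  0.69 ],
       [ 0.185,  0.588],
       [ 0.05 ,  0.512],
       [-0.077,  0.17 ],
       [ 0.521,  0.076],
       [-0.361, -0.82 ],
       [ 1.069,  0.32 ],
       [ 0.298, -0.647],
       [-0.028, -1.214]]))
(array([533.734,   4.835,   0.195,  -3.184]), array([[-0.207, -0.009],
       [-0.275,  0.406],
       [-0.092,  0.451],
       [-0.121,  0.451],
       [-0.371,  0.283],
       [ 0.119,  0.118],
       [-0.134, -0.463],
       [ 1.222,  0.692],
       [ 0.408, -0.054],
       [ 0.051, -0.708]]))
top ((446.4450378417969, 252.42579650878906), (98.0733642578125, 59.74227523803711), 81.97562408447266)
[[410.021 208.039]
 [469.178 199.699]
 [482.869 296.812]
 [423.712 305.152]]
side ((443.5841064453125, 252.90542602539062), (101.86995697021484, 61.77275085449219), 81.94788360595703)
[[405.868 206.799]
 [467.031 198.146]
 [481.301 299.012]
 [420.137 307.665]]
(array([449.247, 302.017,  -1.685]), array([[ 0.18 ,  0.905],
       [-0.399,  0.476],
       [ 0.422, -0.817],
       [ 0.665, -0.045]])) (array([449.902, 302.91 ,  -1.685,  -2.446]), array([[-0.039,  0.797],
       [-0.624,  0.312],
       [ 0.456, -0.486],
       [ 0.737,  0.261]]))
ptr top [ 584.16  -139.989   74.   ] [ 585.582 -140.949   74.   ] (array([ 584.984, -140.614,   73.909]), np.float64(0.3054805115770023))
```

```bash
cat > plan.py <<'E'
import sys
from cell import sense
from scipy.spatial.transform import Rotation as R
import numpy as np
x,y,z,yaw=map(float,sys.argv[1:5])  # yaw: world direction of tool y, deg
s=sense(); w,a,b,c=s["tool_rot"]; M=R.from_quat([a,b,c,w])
p=np.array([x,y,z])-s["tcp_pos"]
ty=np.radians(yaw); yv=np.array([np.cos(ty),np.sin(ty),0]); zv=np.array([0,0,-1.]); G=R.from_matrix(np.c_[np.cross(yv,zv),yv,zv])
rv=(M.inv()*G).as_rotvec()
print("shift",np.round(M.inv().apply(p)/150,3),"turn",np.round(rv/(np.pi/2),3),"rows>=",np.linalg.norm(p)/62.5,np.degrees(np.linalg.norm(rv))/10.7)
print("t",round(s["time_s"],2),"tcp",np.round(s["tcp_pos"],1),"q",np.round(s["joint_positions"],2),"F",np.round(s["force"],1),"w",round(s["gripper_width"],1),"ff",round(s["finger_force"],1),"yaw",np.round(np.degrees(np.arctan2(*M.as_matrix()[1::-1,1])),1))
E
python3 plan.py 448 273 110 -7.9; python3 plan.py 323 380 170 30
```

```text
shift [-2.077 -0.685  0.809] turn [-0.     0.     0.841] rows>= 5.595357794335611 7.072930601238926
t 1.2 tcp [198.5 486.  231.3] q [ 1.18  0.24 -0.01  1.32 -0.    1.57] F [ 0.2 -0.1 -0.1] w 85.3 ff 0.0 yaw 67.8
shift [-1.035 -0.34   0.408] turn [-0.    0.    0.42] rows>= 2.7931785009335126 3.530874607024099
t 1.2 tcp [198.5 486.  231.3] q [ 1.18  0.24 -0.01  1.32 -0.    1.57] F [ 0.2 -0.1 -0.1] w 85.3 ff 0.0 yaw 67.8
```

```bash
python3 -m inch '[[[-1,-0.33,0.4,0,0,0.42],[-1,-0.33,0.4,0,0,0.42],[-1,-0.33,0.4,0,0,0.42],[-1,-0.33,0.4,0,0,0.42]]]' 1; python3 plan.py 448 273 75 -7.9
```

```text
time_s: 1.7
tcp_pos: [320.0, 381.0, 170.1]
tool_rot: [0.0, 0.504, 0.864, -0.001]
force: [0.4, 0.4, 0.1]
gripper_width: 85.9
finger_force: 0.0
shift [-1.046  0.389  0.635] turn [-0.001  0.001  0.416] rows>= 3.082178916877235 3.4963929867697052
t 1.7 tcp [320.  381.  170.1] q [ 0.87  0.22 -0.19  1.16 -0.    1.93] F [0.4 0.4 0.1] w 85.9 ff 0.0 yaw 29.5
```

```bash
python3 -m inch '[[[-1,0.37,0.6,0,0,0.415],[-1,0.37,0.6,0,0,0.415],[-1,0.37,0.6,0,0,0.415],[-1,0.37,0.6,0,0,0.415],[-1,0.37,0.6,0,0,0.415],[-1,0.37,0.6,0,0,0.415]]]' >/dev/null; python3 plan.py 448.1 272.6 5 -7.9
python3 - <<'E'
from cell import imaging; import cv2,numpy as np
a=[]
for n,b in(("top",(200,185,110,80)),("side",(215,125,110,110))):
    p=imaging.camera(n);x,y,w,h=b
    im=cv2.resize(p["color"][y:y+h,x:x+w,::-1],(390,int(390*h/w)),interpolation=cv2.INTER_CUBIC); a.append(cv2.copyMakeBorder(im,0,400-im.shape[0],0,10,0))
cv2.imwrite("pics/g1.png",np.hstack(a))
E
```

```text
shift [-0.055  0.05   0.511] turn [ 0.    -0.     0.008] rows>= 1.239105047418602 0.06414987321614035
t 2.45 tcp [441.6 281.7  81.6] q [ 0.57  0.33 -0.29  0.95  0.    2.26] F [ 0.3 -0.7 -0.2] w 85.1 ff 0.0 yaw -7.2
```

View pics/g1.png

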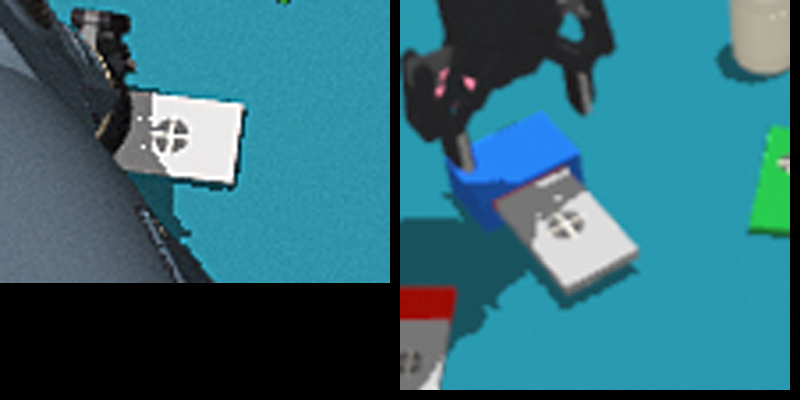

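```bash
python3 -m inch '[[[-0.055,0.05,0.2,0,0,0.008],[-0.055,0.05,0.4,0,0,0.008],[-0.055,0.05,0.5,0,0,0.008],[-0.055,0.05,0.5,0,0,0.008]]]'; python3 plan.py 448.1 272.6 6 -7.9
```

```text
time_s: 3.05
tcp_pos: [447.4, 272.1, 5.8]
tool_rot: [-0.0, 0.755, 0.656, -0.001]
force: [-0.6, -0.5, 0.1]
gripper_width: 85.3
finger_force: 0.0
shift [ 0.004  0.004 -0.001] turn [-0.001  0.001 -0.001] rows>= 0.01426722579989021 0.0143656012234943
t 3.05 tcp [447.4 272.1   5.8] q [ 0.55  0.42 -0.39  0.77 -0.    2.26] F [-0.6 -0.5  0.1] w 85.3 ff 0.0 yaw -8.0
```

```bash
python3 -m inch '[[[0,0,0,0,0,0],[0,0,0,0,0,0],[0,0,0,0,0,0],[0,0,0,0,0,0],[0,0,0,0,0,0],[0,0,0,0,0,0]]]' -1 60; python3 plan.py 441.2 223 6 -7.9
```

```text
time_s: 3.8
tcp_pos: [448.6, 272.7, 7.7]
tool_rot: [-0.0, 0.755, 0.656, 0.001]
force: [-1.1, -0.7, 5.1]
gripper_width: 58.4
finger_force: 63.9
shift [-0.335 -0.002  0.011] turn [ 0.001 -0.001 -0.002] rows>= 0.8038282920936531 0.01911808057114783
t 3.8 tcp [448.6 272.7   7.7] q [ 0.55  0.41 -0.39  0.77  0.    2.26] F [-1.1 -0.7  5.1] w 58.4 ff 63.9 yaw -8.1
```

```bash
python3 -m inch '[[[0,0,-0.018,0,0,0],[-0.06,0,-0.02,0,0,0],[-0.13,0,-0.02,0,0,0],[-0.2,0,-0.02,0,0,0],[-0.27,0,-0.02,0,0,0],[-0.34,0,-0.02,0,0,0],[-0.4,0,-0.02,0,0,0],[-0.4,0,-0.02,0,0,0]]]'; python3 plan.py 400 150 100 30
python3 - <<'E'
from cell import imaging; import cv2,numpy as np
a=[]
for n,b in(("top",(200,185,110,80)),("side",(215,125,110,110))):
    p=imaging.camera(n);x,y,w,h=b
    im=cv2.resize(p["color"][y:y+h,x:x+w,::-1],(390,int(390*h/w)),interpolation=cv2.INTER_CUBIC); a.append(cv2.copyMakeBorder(im,0,400-im.shape[0],0,10,0))
cv2.imwrite("pics/g2.png",np.hstack(a))
E
```

```text
time_s: 4.8
tcp_pos: [439.4, 212.0, 9.3]
tool_rot: [-0.0, 0.755, 0.655, -0.0]
force: [-0.0, -0.1, -3.3]
gripper_width: 58.0
finger_force: 65.0
shift [-0.446 -0.202 -0.604] turn [-0.     0.    -0.424] rows>= 1.8672206607725341 3.564314340709167
t 4.8 tcp [439.4 212.    9.3] q [ 0.45  0.36 -0.47  0.74 -0.    2.16] F [-0.  -0.1 -3.3] w 58.0 ff 65.0 yaw -8.1
```

View pics/g2.png

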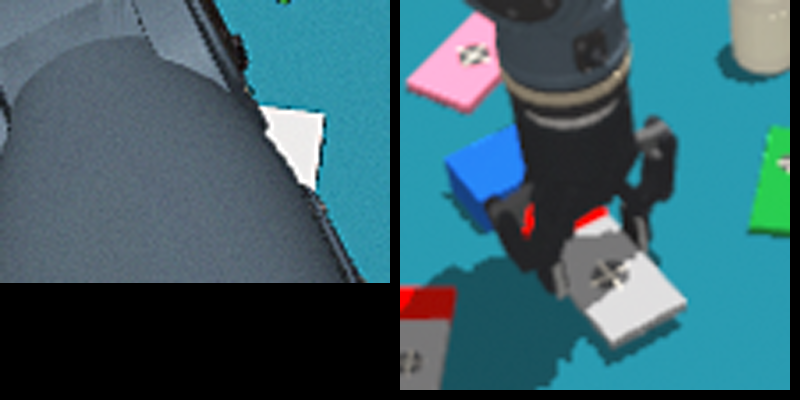

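```bash
python3 -m inch '[[[0,0,-0.3,0,0,0],[-0.45,-0.2,-0.5,0,0,-0.42],[-0.45,-0.2,-0.5,0,0,-0.42],[-0.45,-0.2,-0.5,0,0,-0.42],[-0.45,-0.2,-0.5,0,0,-0.42],[-0.45,-0.2,-0.5,0,0,-0.42]]]' >/dev/null; python3 plan.py 396 -22.7 60 101.3
```

```text
shift [-0.987 -0.598  0.163] turn [ 0.     0.    -0.796] rows>= 2.7974935671766277 6.692610491497679
t 5.65 tcp [400.6 150.4  84.4] q [ 0.36  0.18 -0.49  0.9   0.    1.41] F [ 0.4 -0.1 -3.1] w 58.1 ff 67.0 yaw 29.7
```

```bash
python3 -m inch '[[[-0.3,-0.2,0,0,0,-0.2],[-0.6,-0.4,0,0,0,-0.4],[-0.98,-0.59,0.16,0,0,-0.796],[-0.98,-0.59,0.16,0,0,-0.796],[-0.98,-0.59,0.16,0,0,-0.796],[-0.98,-0.59,0.16,0,0,-0.796],[-0.98,-0.59,0.16,0,0,-0.796],[-0.98,-0.59,0.16,0,0,-0.796],[-0.98,-0.59,0.16,0,0,-0.796]]]' >/dev/null; python3 plan.py 405.5 -20.8 18 101.3
python3 - <<'E'
from cell import imaging; import cv2,numpy as np
a=[]
for n,b in(("top",(300,155,110,110)),("side",(275,165,110,110))):
    p=imaging.camera(n);x,y,w,h=b;np.savez(f"pics/{n}1.npz",c=p["color"],K=p["mtx"],E=p["extrinsics"])
    a.append(cv2.resize(p["color"][y:y+h,x:x+w,::-1],(396,396),interpolation=cv2.INTER_CUBIC))
cv2.imwrite("pics/g3.png",np.hstack(a))
E
```

```text
shift [-0.06  -0.008  0.282] turn [-0.    -0.    -0.002] rows>= 0.6919609505702574 0.01751259845849267
t 6.78 tcp [396.5 -21.3  60.3] q [-0.05  0.16 -0.6   0.81 -0.   -0.25] F [-0.3 -0.4 -2.7] w 58.1 ff 67.0 yaw 101.1
```

View pics/g3.png

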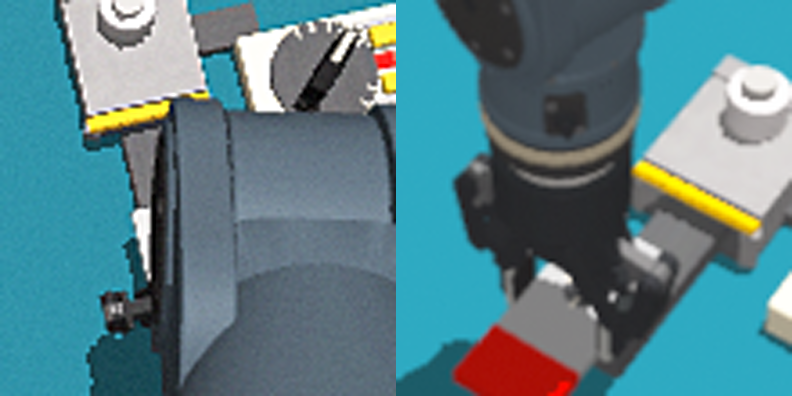

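```bash
python3 - <<'E'
from fit import *
print(back((300+133/3.6-.36,155+208/3.6-.36),76,*T))
# tail corners seen from side: red rear corners
c=cam("side",1)[0]; hsv=cv2.cvtColor(c,cv2.COLOR_RGB2HSV)
m=(((hsv[...,0]<6)|(hsv[...,0]>174))&(hsv[...,1]>150)&(hsv[...,2]>100)).astype(np.uint8); m[:245]=0;m[:,:275]=0
cs,_=cv2.findContours(m,cv2.RETR_EXTERNAL,cv2.CHAIN_APPROX_NONE);q=max(cs,key=cv2.contourArea)
a=cv2.approxPolyDP(cv2.convexHull(q),1.5,True)[:,0];print(a.tolist(),back(a,76,*Sd))
e=np.array([np.cos(.195),np.sin(.195)]);n=np.array([-e[1],e[0]]);t=np.array([396.5,-21.3])
for s in(-70,-30,70):
  for y in(-30,30): print(s,y,t+s*e+y*n, proj(np.r_[t+s*e+y*n,76],*Sd), proj(np.r_[t+s*e+y*n,76],*T))
E
```

```text
[[462.619  20.648  76.   ]]
[[302, 256], [325, 269], [315, 283], [310, 282], [291, 270], [292, 266]] [[358.064   1.067  76.   ]
 [370.492 -56.032  76.   ]
 [332.991 -65.819  76.   ]
 [327.323 -57.064  76.   ]
 [318.525  -8.763  76.   ]
 [326.448  -2.885  76.   ]]
-70 -30 [333.64  -64.295] [[314.719 282.334]] [[372.365 263.3  ]]
-70 30 [322.014  -5.432] [[291.206 268.014]] [[348.817 268.634]]
-30 -30 [372.882 -56.544] [[326.005 268.464]] [[368.561 247.429]]
-30 30 [361.256   2.318] [[302.722 254.768]] [[345.156 252.685]]
70 -30 [470.986 -37.168] [[352.204 236.264]] [[359.265 208.637]]
70 30 [459.36   21.695] [[329.501 223.967]] [[336.209 213.706]]
```

```bash
python3 -m inch '[[[-0.06,-0.008,0.1,0,0,0],[-0.08,-0.008,0.2,0,0,0],[-0.1,-0.008,0.27,0,0,0],[-0.1,-0.008,0.29,0,0,0],[-0.1,-0.008,0.3,0,0,0],[-0.1,-0.008,0.305,0,0,0],[-0.1,-0.008,0.305,0,0,0]]]'; python3 plan.py 411.4 -19.5 15 101.2
```

```text
time_s: 7.75
tcp_pos: [411.5, -19.7, 14.8]
tool_rot: [0.0, -0.099, 0.995, -0.0]
force: [0.1, -0.1, -4.1]
gripper_width: 58.6
finger_force: 66.9
shift [ 0.     0.002 -0.001] turn [-0.     0.     0.002] rows>= 0.004809652400570833 0.013360739010723936
t 7.75 tcp [411.5 -19.7  14.8] q [-0.05  0.25 -0.63  0.69 -0.   -0.25] F [ 0.1 -0.1 -4.1] w 58.6 ff 66.9 yaw 101.3
```

```bash
python3 -m inch '[[[0,0.002,0.006,0,0,0],[0,0.002,0.006,0,0,0]]]'|sed -n 2,4p;python3 -m inch '[[[0,0,0.006,0,0,0],[0,0,0.006,0,0,0]]]'|sed -n 2,4p;python3 -m inch '[[[0,0,0.006,0,0,0],[0,0,0.006,0,0,0]]]'|sed -n 2,4p
```

```text
tcp_pos: [411.3, -19.4, 13.7]
tool_rot: [0.0, -0.099, 0.995, -0.0]
force: [0.1, 0.3, -2.3]
tcp_pos: [411.4, -19.4, 13.6]
tool_rot: [0.0, -0.099, 0.995, -0.0]
force: [-4.3, 0.7, 14.2]
tcp_pos: [411.4, -19.4, 13.4]
tool_rot: [0.001, -0.099, 0.995, -0.0]
force: [-8.6, 0.9, 29.8]
```

```bash
python3 -m inch '[[[0,0,-0.016,0,0,0],[-0.1,0,-0.016,0,0,0],[-0.2,0,-0.016,0,0,0],[-0.3,0,-0.016,0,0,0],[-0.36,0,-0.016,0,0,0],[-0.36,0,-0.016,0,0,0]]]';python3 plan.py 505.5 -0.8 14.5 101.2
python3 - <<'E'
from cell import imaging; import cv2,numpy as np
a=[]
for n,b in(("top",(300,155,110,110)),("side",(305,175,110,110))):
    p=imaging.camera(n);x,y,w,h=b;np.savez(f"pics/{n}2.npz",c=p["color"],K=p["mtx"],E=p["extrinsics"])
    a.append(cv2.resize(p["color"][y:y+h,x:x+w,::-1],(396,396),interpolation=cv2.INTER_CUBIC))
cv2.imwrite("pics/g4.png",np.hstack(a))
E
```

```text
time_s: 9.25
tcp_pos: [464.9, -8.6, 14.0]
tool_rot: [-0.0, -0.099, 0.995, -0.0]
force: [-1.2, -0.3, -4.1]
gripper_width: 58.3
finger_force: 67.0
shift [-0.276 -0.002 -0.004] turn [-0.    -0.     0.002] rows>= 0.6620885404117511 0.01608243130567538
t 9.25 tcp [464.9  -8.6  14. ] q [-0.02  0.32 -0.52  0.73 -0.   -0.22] F [-1.2 -0.3 -4.1] w 58.3 ff 67.0 yaw 101.4
```

View pics/g4.png

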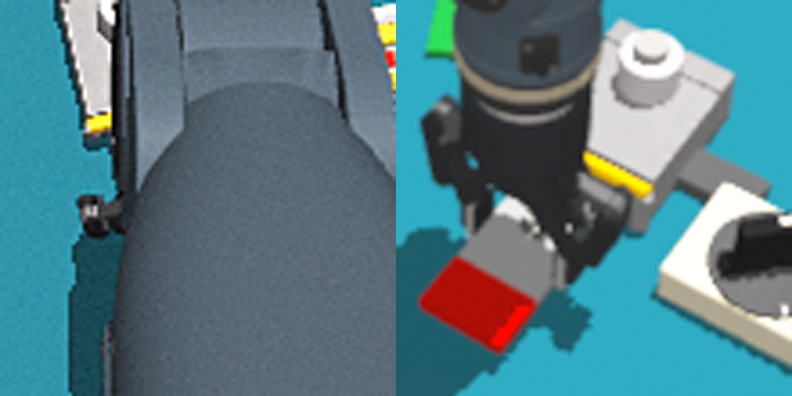

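```bash
python3 -m inch '[[[-0.03,0,-0.003,0,0,0],[-0.06,0,-0.003,0,0,0],[-0.09,0,-0.003,0,0,0],[-0.12,0,-0.003,0,0,0]]]';python3 -m inch '[[[-0.03,0,0,0,0,0],[-0.06,0,0,0,0,0]]]'; python3 plan.py 505.5 -0.8 14.5 101.2
```

```text
time_s: 9.85
tcp_pos: [482.2, -5.2, 14.7]
tool_rot: [0.0, -0.099, 0.995, -0.0]
force: [0.3, -0.1, -2.7]
gripper_width: 58.1
finger_force: 67.0
time_s: 10.1
tcp_pos: [491.0, -3.4, 14.7]
tool_rot: [-0.0, -0.099, 0.995, -0.0]
force: [-0.9, 0.2, -3.2]
gripper_width: 58.1
finger_force: 67.0
shift [-0.098 -0.002  0.001] turn [-0.    -0.     0.002] rows>= 0.23536084672116545 0.014529572209359309
t 10.1 tcp [491.   -3.4  14.7] q [-0.01  0.36 -0.46  0.76 -0.   -0.21] F [-0.9  0.2 -3.2] w 58.1 ff 67.0 yaw 101.4
```

```bash
python3 -m inch '[[[-0.03,0,0,0,0,0],[-0.06,0,0,0,0,0],[-0.09,0,0,0,0,0],[-0.1,0,0,0,0,0],[-0.1,0,0.004,0,0,0],[-0.1,0,0.008,0,0,0]]]'
```

```text
time_s: 10.85
tcp_pos: [505.3, -0.5, 13.7]
tool_rot: [-0.0, -0.099, 0.995, -0.0]
force: [-2.4, 0.8, 5.9]
gripper_width: 58.4
finger_force: 68.1
```

```bash
python3 -m inch '[[[0,0,-0.004,0,0,0],[0,0,-0.004,0,0,0],[0,0,-0.004,0,0,0],[0.1,0,-0.006,0,0,0],[0.2,0,-0.006,0,0,0],[0.3,0,-0.006,0,0,0],[0.353,0,-0.006,0,0,0],[0.353,0,-0.006,0,0,0],[0.353,0,-0.006,0,0,0]]]' 1; python3 -m inch '[[[0,0,0,0,0,0],[0,0,0,0,0,0],[0,0,0,0,0,0],[0,0,0,0,0,0],[0,0,0,0,0,0]]]' -1 60
```

```text
time_s: 11.98
tcp_pos: [454.1, -11.0, 14.6]
tool_rot: [0.0, -0.099, 0.995, -0.0]
force: [-0.9, 0.7, -0.3]
gripper_width: 85.2
finger_force: 0.0
time_s: 12.6
tcp_pos: [453.9, -10.8, 14.8]
tool_rot: [0.0, -0.099, 0.995, 0.0]
force: [-2.2, 0.2, 8.0]
gripper_width: 58.3
finger_force: 63.8
```

```bash
python3 -m inch '[[[-0.03,0,-0.004,0,0,0],[-0.08,0,-0.004,0,0,0],[-0.13,0,-0.004,0,0,0],[-0.18,0,-0.004,0,0,0],[-0.23,0,-0.004,0,0,0],[-0.28,0,-0.004,0,0,0],[-0.31,0,-0.004,0,0,0],[-0.33,0,-0.004,0,0,0]]]';python3 -m inch '[[[-0.015,0,0,0,0,0],[-0.025,0,0,0,0,0]]]'; python3 plan.py 510 0 14.5 101.2
```

```text
time_s: 13.6
tcp_pos: [499.6, -1.5, 14.8]
tool_rot: [-0.002, -0.099, 0.995, -0.0]
force: [-14.2, -4.0, 16.1]
gripper_width: 58.5
finger_force: 66.0
time_s: 13.85
tcp_pos: [503.3, -0.8, 14.8]
tool_rot: [-0.002, -0.099, 0.995, -0.0]
force: [-10.6, -2.7, 11.5]
gripper_width: 58.4
finger_force: 65.6
shift [-0.045 -0.004  0.002] turn [-0.    -0.003  0.002] rows>= 0.10881456374429502 0.02835130870829657
t 13.85 tcp [503.3  -0.8  14.8] q [-0.    0.38 -0.42  0.78 -0.   -0.2 ] F [-10.6  -2.7  11.5] w 58.4 ff 65.6 yaw 101.3
```

```bash
for i in 1 2 3; do python3 -m inch '[[[-0.01,0,0,0,0,0],[-0.02,0,0,0,0,0]]]'|sed -n '2p;4p'; done
```

```text
tcp_pos: [506.3, -0.2, 14.8]
force: [-10.1, -3.9, 11.4]
tcp_pos: [509.0, 0.3, 14.8]
force: [-15.8, -4.7, 17.0]
tcp_pos: [509.0, 0.3, 14.8]
force: [-24.4, -6.7, 27.3]
```

```bash
python3 -m inch '[[[-0.015,0,0,0,0,0],[-0.015,0,0,0,0,0]]]'|sed -n '2p;4p'; python3 -m inch '[[[0.03,0,0,0,0,0],[0.03,0,0,0,0,0],[0.03,0,0,0,0,0],[0.03,0,0,0,0,0]]]' 1; python3 plan.py 480 -30 130 60
```

```text
tcp_pos: [509.0, 0.4, 14.7]
force: [-29.8, -8.5, 33.3]
time_s: 15.35
tcp_pos: [512.8, 1.0, 15.0]
tool_rot: [0.0, -0.099, 0.995, -0.0]
force: [-0.5, 0.3, 0.4]
gripper_width: 85.3
finger_force: 0.0
shift [ 0.255 -0.159 -0.767] turn [-0.    0.    0.46] rows>= 1.9771913546437412 3.8652712761828276
t 15.35 tcp [512.8   1.   15. ] q [ 0.    0.39 -0.4   0.78 -0.   -0.2 ] F [-0.5  0.3  0.4] w 85.3 ff 0.0 yaw 101.4
```

```bash
python3 -m inch '[[[0.01,0,-0.3,0,0,0],[0.01,0,-0.7,0,0,0],[0.1,-0.15,-0.8,0,0,0.2],[0.3,0.1,-0.8,0,0,0.46],[0.3,0.1,-0.8,0,0,0.46],[0.3,0.1,-0.8,0,0,0.46]]]' >/dev/null; python3 plan.py 564.2 -126.7 100 56.3
python3 - <<'E'
from cell import imaging; import cv2,numpy as np
a=[]
for n,b in(("top",(300,135,130,110)),("side",(310,165,130,110))):
    p=imaging.camera(n);x,y,w,h=b;np.savez(f"pics/{n}3.npz",c=p["color"],K=p["mtx"],E=p["extrinsics"])
    a.append(cv2.resize(p["color"][y:y+h,x:x+w,::-1],(396,335),interpolation=cv2.INTER_CUBIC))
cv2.imwrite("pics/g5.png",np.hstack(a))
E
```

```text
shift [-1.02  -0.436  0.236] turn [0.    0.    0.037] rows>= 2.721196263089863 0.313909173868891
t 16.1 tcp [465.2   7.  135.3] q [ 0.02  0.19 -0.33  1.05 -0.    0.54] F [-1.   0.2 -1. ] w 85.4 ff 0.0 yaw 59.7
```

View pics/g5.png

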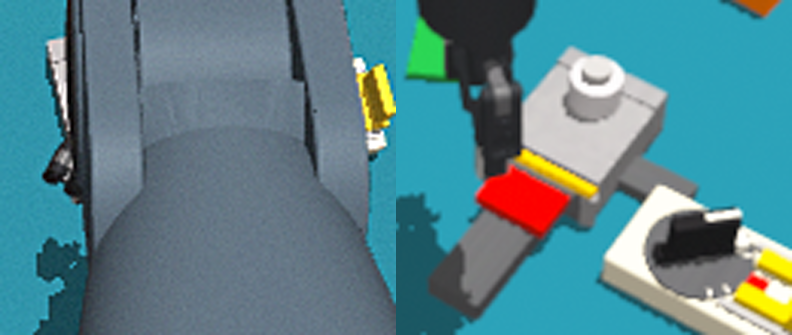

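```bash
python3 -m inch '[[[-1,-0.43,0.1,0,0,0.037],[-1,-0.43,0.1,0,0,0.037],[-1,-0.43,0.1,0,0,0.037],[-1,-0.43,0.23,0,0,0.037],[-1,-0.43,0.23,0,0,0.037]]]' >/dev/null; python3 plan.py 564.2 -126.7 48 56.3
python3 - <<'E'
from fit import *
c=cam("top")[0]; im=c[150:195,370:410].astype(int)
# dark handle pixels in original top image
d=(im.max(2)<60); v,u=np.nonzero(d); print("dark",len(u),u.mean()+370,v.mean()+150)
w=(im.min(2)>190); 
k,l,st,ce=cv2.connectedComponentsWithStats(w.astype(np.uint8)); 
for i in range(1,k):
    if st[i,4]>4: print(st[i],ce[i]+[370,150],back(ce[i]+[370,150],74,*T))
ax=np.array([564.2,-126.7])
for a in (-30,-34,-38):
    e=np.array([np.cos(np.radians(a)),np.sin(np.radians(a))]);print(a,[((proj(np.r_[ax+s*e,74],*T)[0]-[310,135])*6).round() for s in(-25,0,25)],[((proj(np.r_[ax+s*e,74],*Sd)[0]-[315,175])*5).round() for s in(-25,0,25)])
E
```

```text
shift [-0.022 -0.004  0.339] turn [-0.001 -0.002  0.005] rows>= 0.815898543585369 0.04634250899693758
t 16.82 tcp [ 561.9 -124.4   98.9] q [-0.22  0.4  -0.13  1.05 -0.    0.36] F [-0.1  0.7 -0.6] w 85.5 ff 0.0 yaw 56.8
dark 139 389.0215827338129 177.16546762589928
[19  6 21 12 81] [400.815 159.802] [[ 596.705 -150.401   74.   ]]
[  0  12  19  33 241] [375.154 179.689] [[545.443 -81.257  74.   ]]
[22 14  7  8 19] [394.895 167.579] [[ 576.32  -133.876   74.   ]]
[35 24  5  2  5] [407.  174.2] [[ 558.124 -164.221   74.   ]]
[29 27 11 12 54] [404.907 183.778] [[ 533.063 -157.335   74.   ]]
-30 [array([468., 273.]), array([494., 223.]), array([520., 174.])] [array([429., 318.]), array([483., 307.]), array([537., 295.])]
-34 [array([464., 271.]), array([494., 223.]), array([524., 176.])] [array([427., 315.]), array([483., 307.]), array([539., 298.])]
-38 [array([461., 269.]), array([494., 223.]), array([527., 178.])] [array([426., 312.]), array([483., 307.]), array([540., 302.])]
```

```bash
python3 -m inch '[[[-0.02,-0.004,0.1,0,0,0.005],[-0.02,-0.004,0.2,0,0,0.005],[-0.02,-0.004,0.3,0,0,0.005],[-0.02,-0.004,0.335,0,0,0.005],[-0.02,-0.004,0.335,0,0,0.005]]]'; python3 -m inch '[[[0,0,0,0,0,0],[0,0,0,0,0,0],[0,0,0,0,0,0],[0,0,0,0,0,0],[0,0,0,0,0,0],[0,0,0,0,0,0],[0,0,0,0,0,0],[0,0,0,0,0,0]]]' -1 40; python3 plan.py 564.2 -126.7 48 11.2
```

```text
time_s: 17.45
tcp_pos: [564.7, -126.2, 49.9]
tool_rot: [-0.0, 0.291, 0.957, -0.0]
force: [0.2, 0.0, 0.6]
gripper_width: 85.5
finger_force: 0.0
time_s: 18.45
tcp_pos: [564.4, -127.3, 50.7]
tool_rot: [-0.0, 0.291, 0.957, -0.001]
force: [-4.1, -5.0, 5.1]
gripper_width: 13.3
finger_force: 42.0
shift [0.004 0.002 0.018] turn [-0.001  0.001  0.499] rows>= 0.04415763201886372 4.198841212517889
t 18.45 tcp [ 564.4 -127.3   50.7] q [-0.22  0.44 -0.19  0.93 -0.    0.37] F [-4.1 -5.   5.1] w 13.3 ff 42.0 yaw 56.1
```

```bash
python3 -m inch '[[[0,0,0,0,0,0.06],[0,0,0,0,0,0.12],[0,0,0,0,0,0.18],[0,0,0,0,0,0.24],[0,0,0,0,0,0.3],[0,0,0,0,0,0.36],[0,0,0,0,0,0.42],[0,0,0,0,0,0.47],[0,0,0,0,0,0.5],[0,0,0,0,0,0.5]]]'; python3 plan.py 564.2 -126.7 48 11.2; python3 -c "
from cell import sense;print(sense()['ft_torque'])"
```

```text
time_s: 19.7
tcp_pos: [564.9, -127.1, 50.7]
tool_rot: [0.001, 0.635, 0.772, -0.001]
force: [-2.8, -4.8, 5.1]
gripper_width: 13.0
finger_force: 42.0
shift [ 0.004 -0.004  0.018] turn [-0.     0.001 -0.001] rows>= 0.04477293843658142 0.009272116105448508
t 19.7 tcp [ 564.9 -127.1   50.7] q [-0.22  0.44 -0.19  0.93 -0.    1.16] F [-2.8 -4.8  5.1] w 13.0 ff 42.0 yaw 11.2
[-0.95298363  0.4560992  -0.04158718]
```

```bash
python3 -m inch '[[[0,0,0,0,0,0],[0,0,0,0,0,0],[0,0,0,0,0,0],[0,0,-0.15,0,0,0],[0,0,-0.4,0,0,0],[-0.3,0,-0.5,0,0,0],[-0.6,0,-0.5,0,0,0],[-0.95,0,-0.5,0,0,0],[-0.95,0,-0.5,0,0,0]]]' 1; python3 plan.py 590.6 -260 60 11.2
python3 - <<'E'
from cell import imaging; import cv2,numpy as np
a=[]
for n,b in(("top",(350,135,90,75)),("side",(375,205,90,75))):
    p=imaging.camera(n);x,y,w,h=b;np.savez(f"pics/{n}4.npz",c=p["color"],K=p["mtx"],E=p["extrinsics"])
    a.append(cv2.resize(p["color"][y:y+h,x:x+w,::-1],(396,330),interpolation=cv2.INTER_CUBIC))
cv2.imwrite("pics/g6.png",np.hstack(a))
E
```

```text
time_s: 20.82
tcp_pos: [592.9, -269.4, 124.7]
tool_rot: [0.0, 0.636, 0.772, -0.0]
force: [0.2, 0.2, 1.2]
gripper_width: 85.5
finger_force: 0.0
shift [ 0.065 -0.003  0.432] turn [ 0.     0.    -0.002] rows>= 1.0473287443606434 0.019894788071787742
t 20.82 tcp [ 592.9 -269.4  124.7] q [-0.43  0.5   0.11  1.18 -0.    0.95] F [0.2 0.2 1.2] w 85.5 ff 0.0 yaw 11.0
```

View pics/g6.png

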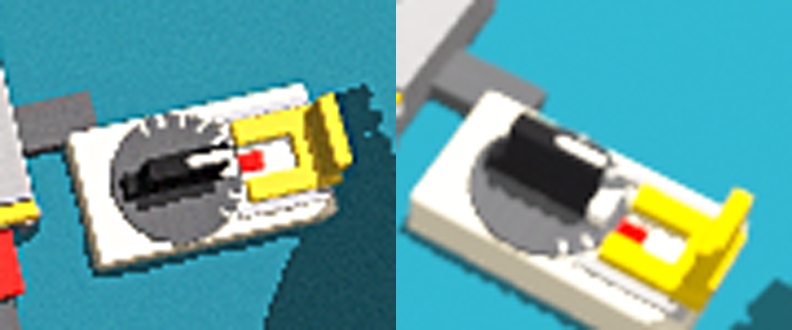

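```bash
python3 - <<'E'
from fit import *
for n,C,b in(("top",T,(350,135)),("side",Sd,(375,205))):
    c=cam(n,4)[0]; im=c[b[1]:b[1]+75,b[0]:b[0]+90].astype(int)
    ax=np.array([564.5,-127.])
    for a in(-74,-78.8,-84):
        e=np.array([np.cos(np.radians(a)),np.sin(np.radians(a))])
        print(n,a,[((proj(np.r_[ax+s*e,74],*C)[0]-b)*4.4+(396 if n=="side" else 0)*np.array([1,0])).round() for s in(-25,0,25)])
    k,l,st,ce=cv2.connectedComponentsWithStats((im.min(2)>190).astype(np.uint8))
    for i in range(1,k):
        if 5<st[i,4]<60:
            v,u=np.nonzero(l==i); W=back(np.c_[u,v]+np.array(b),74,*C)[:,:2]; m=W.mean(0)
            w,V=np.linalg.eigh(np.cov((W-m).T)); d=V[:,1]; print(st[i],m,"line dir",np.degrees(np.arctan2(d[1],d[0])),"from axis",np.degrees(np.arctan2(*(m-ax)[::-1])))
E
python3 -m inch '[[[0.03,0,0.1,0,0,0],[0.03,0,0.2,0,0,0],[0.03,0,0.3,0,0,0],[0.03,0,0.42,0,0,0],[0.03,0,0.42,0,0,0],[0.03,0,0.42,0,0,0]]]' -1 40; python3 plan.py 590.6 -260 60 11.2
```

```text
top -74 [array([147., 176.]), array([187., 163.]), array([227., 151.])]
top -78.8 [array([146., 172.]), array([187., 163.]), array([228., 154.])]
top -84 [array([145., 168.]), array([187., 163.]), array([229., 158.])]
[55 32 12  9 50] [ 567.058 -177.463] line dir 122.2486058607065 from axis -87.09814326992796
[43 34 11  6 32] [ 567.107 -144.175] line dir 78.22443424409106 from axis -81.36870620127185
side -74 [array([511., 118.]), array([558., 138.]), array([605., 158.])]
side -78.8 [array([513., 115.]), array([558., 138.]), array([604., 161.])]
side -84 [array([516., 112.]), array([558., 138.]), array([601., 164.])]
[37 31 11  7 31] [ 567.541 -138.396] line dir 99.32481974776525 from axis -75.05885196336983
[56 51 10  9 48] [ 551.635 -200.568] line dir 96.53099625271464 from axis -99.91920621607031
[42 53  3  3  6] [ 527.851 -173.895] line dir 63.310012536360006 from axis -128.008380229639
time_s: 21.68
tcp_pos: [591.8, -261.7, 62.4]
tool_rot: [0.0, 0.635, 0.773, -0.0]
force: [0.1, 0.3, 1.3]
gripper_width: 0.3
finger_force: 0.0
shift [ 0.013 -0.006  0.016] turn [-0.  0. -0.] rows>= 0.051284302821462735 0.0020770408149671845
t 21.68 tcp [ 591.8 -261.7   62.4] q [-0.42  0.54  0.01  1.04 -0.    0.96] F [0.1 0.3 1.3] w 0.3 ff 0.0 yaw 11.2
```

```bash
python3 -m inch '[[[0.06,-0.004,0,0,0,0],[0.12,-0.004,0,0,0,0],[0.17,-0.004,0,0,0,0],[0.2,-0.004,0,0,0,0],[0.23,-0.004,0,0,0,0],[0.26,-0.004,0,0,0,0],[0.29,-0.004,0,0,0,0],[0.32,-0.004,0,0,0,0]]]'; python3 -m inch '[[[0.02,0,0,0,0,0],[0.04,0,0,0,0,0],[0.06,0,0,0,0,0],[0.07,0,0,0,0,0]]]'; for i in 1 2; do python3 -m inch '[[[0.01,0,0,0,0,0],[0.02,0,0,0,0,0]]]'|sed -n '2p;4p'; done
```

```text
time_s: 22.68
tcp_pos: [581.8, -214.7, 62.3]
tool_rot: [0.0, 0.635, 0.773, -0.0]
force: [0.1, -1.9, 2.1]
gripper_width: -0.1
finger_force: 0.8
time_s: 23.18
tcp_pos: [579.8, -204.3, 62.3]
tool_rot: [0.0, 0.635, 0.773, -0.0]
force: [0.3, -0.8, 1.6]
gripper_width: 0.2
finger_force: 0.8
tcp_pos: [579.2, -201.5, 62.3]
force: [0.2, -1.9, 1.1]
tcp_pos: [578.8, -199.2, 62.4]
force: [0.6, -7.3, -0.4]
```

```bash
for i in 1 2 ; do python3 -m inch '[[[0.01,0,0,0,0,0],[0.015,0,0,0,0,0]]]'|sed -n '2p;4p'; done
```

```text
tcp_pos: [578.7, -199.0, 62.4]
force: [2.0, -15.2, -3.4]
tcp_pos: [578.7, -198.7, 62.5]
force: [1.5, -24.0, -5.4]
```

```bash
python3 -m inch '[[[-0.1,0,0,0,0,0],[-0.3,0,0,0,0,0],[-0.45,0,-0.2,0,0,0],[-0.6,0,-0.6,0,0,0],[-0.6,0,-0.8,0,0,0],[-0.6,0,-0.8,0,0,0],[-0.6,0,-0.8,0,0,0]]]'
python3 - <<'E'
from cell import imaging
from fit import *
for n,C in(("top",T),("side",Sd)):
    p=imaging.camera(n); c=p["color"]; hsv=cv2.cvtColor(c,cv2.COLOR_RGB2HSV)
    Y=((hsv[...,0]>22)&(hsv[...,0]<34)&(hsv[...,1]>150)).astype(np.uint8); Rm=(((hsv[...,0]<6)|(hsv[...,0]>174))&(hsv[...,1]>150)).astype(np.uint8)
    for nm,m in(("Y",Y),("R",Rm)):
        for q in cv2.findContours(m,cv2.RETR_EXTERNAL,cv2.CHAIN_APPROX_NONE)[0]:
            if cv2.contourArea(q)>10: print(n,nm,cv2.contourArea(q),cv2.boundingRect(q), cv2.approxPolyDP(cv2.convexHull(q),1.5,True)[:,0].tolist())
    for t in(0,32):
        f=lambda x,y,z:np.array([533+.981*x-.1945*y,4.7+.1945*x+.981*y,z])
        print(n,"tab corners at travel",t,[proj(f(5+sx,-224+t+sy,76),*C)[0].round(1).tolist() for sx in(-22,22) for sy in(-5,5)])
    print(n,"plate red corners home",[proj(f(x,y,30),*C)[0].round(1).tolist() for x in(-42,-2) for y in(30,-30)])
E
```

```text
time_s: 25.05
tcp_pos: [594.8, -282.0, 181.3]
tool_rot: [-0.001, 0.635, 0.773, 0.0]
force: [-0.2, -0.0, -0.3]
gripper_width: -0.1
finger_force: 0.0
top Y 32.0 (476, 232, 8, 12) [[483, 232], [479, 243], [476, 239], [477, 234]]
top Y 82.5 (324, 181, 34, 10) [[357, 181], [357, 183], [331, 190], [325, 190], [324, 188]]
top Y 172.0 (391, 162, 25, 22) [[415, 178], [396, 183], [391, 165], [408, 162]]
top Y 33.5 (411, 159, 7, 16) [[412, 159], [417, 174], [414, 173]]
top R 180.5 (229, 256, 20, 20) [[248, 263], [237, 275], [229, 269], [241, 256]]
top R 314.0 (330, 187, 25, 20) [[352, 187], [354, 201], [334, 206], [330, 192]]
top R 81.0 (216, 116, 11, 11) [[223, 116], [226, 124], [219, 126], [216, 119], [218, 116]]
top tab corners at travel 0 [[429.9, 172.5], [426.2, 173.3], [425.5, 156.4], [421.8, 157.2]]
top tab corners at travel 32 [[417.9, 175.1], [414.2, 175.9], [413.6, 158.9], [409.9, 159.7]]
top plate red corners home [[333.5, 205.9], [355.5, 201.1], [330.2, 191.4], [352.0, 186.7]]
side Y 692.0 (425, 352, 30, 31) [[443, 352], [452, 361], [454, 374], [448, 381], [439, 382], [427, 374], [425, 360], [430, 354]]
side Y 371.0 (408, 241, 34, 27) [[441, 243], [440, 252], [430, 267], [408, 257], [409, 252], [423, 242], [438, 241]]
side Y 122.5 (341, 210, 35, 20) [[341, 212], [344, 210], [375, 227], [373, 229]]
side R 395.0 (337, 218, 30, 25) [[344, 218], [366, 229], [357, 242], [337, 231], [339, 224]]
side R 137.5 (211, 206, 20, 9) [[230, 207], [228, 214], [211, 214], [213, 206]]
side R 61.0 (313, 100, 9, 10) [[318, 100], [321, 102], [321, 107], [315, 109], [313, 102]]
side tab corners at travel 0 [[447.2, 263.6], [442.8, 261.3], [456.2, 249.1], [451.9, 247.0]]
side tab corners at travel 32 [[433.2, 256.3], [428.8, 254.1], [442.4, 242.2], [438.1, 240.0]]
side plate red corners home [[336.5, 228.7], [358.3, 240.6], [345.9, 217.7], [367.5, 229.0]]
```

The images match the model of the finished job to within a pixel or two: plate home, lock fully in.

```bash
python3 -c "
from cell import env;print(env.finish_job())"
```

```text
the job is handed in; nothing more can be done
None
```

The plate is fully home in the slot with only its red end out, the pointer is on the red mark, the lock is pushed in over it to its stop, and the job was handed in at about 25 s (no verdict was returned).

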